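# Erect the folding tray and draw the index pin

## Robot

A 6-joint arm with a two-finger parallel gripper is mounted at the origin on a cart in front of the work surface, level with it; the furniture and walls round the work are solid. World frame = base frame: x ahead of the robot, y to its left, z up, the work surface at z = 0. Lengths are in mm, angles in rad, forces in N, time in s.
With the tool pointing down it reaches from about 350 to 975 mm from the base axis. Payload 7.1 kg.
Tool frame: the origin (TCP) lies at the centre of the arm's flange, where the gripper is bolted on; the fingertips stand 182 mm ahead of it and the grasp point (between the pads) lies 163 mm ahead of it; z points along the fingers, y is the line along which they close (so a half turn about z gives the same grasp; the last joint's range is limited). The gripper opens to 88 mm and grips with 3 to 60 N. Pads are 20 mm wide; open, the fingers measure 115 mm over their backs; the gripper's body (75 mm by 178 mm) begins 61 mm behind the grasp point.
Start: joints at [-1.176, 0.423, 1.63, -0, 1.089, -0.019], TCP at [251.323, -572.227, 404.675] pointing down, gripper open.
Joint ranges: [-3, 3], [-0.9, 2.11], [0.09, 2.58], [-1.31, 4.45], [0.11, 2.69], [-2.54, 2.54]. Speed limits (rad/s): [2.39, 2.39, 3.01, 3.14, 3.14, 3.14].

## Interface

Orientations are given as a rotation vector (axis times angle).
In Python, from workcell import readout, get_image, ctrl gives the robot as it stands.
- The arm moves only by the tool step_arm, never from a script. Its argument "targets" is a list that holds one entry, the list of rows, each a list of 7 numbers: the shift along the world's x, y, z as a fraction of full scale, then the turn, a rotation vector about the world's x, y, z as a fraction of full scale, then the opening, from 0 (shut) to 1 (fully open). In form: [[[dx, dy, dz, wx, wy, wz, claw], ...]]. A call has exactly 5 rows; each row shifts and turns the commanded pose from where the row before left it; what a row does not reach is not made up. Full scale, the value 1, is 0.05 m for a shift and 4 degrees for a turn. A row lasts 1/8 s, in which the tool goes at most 62.5 mm and 10.7 degrees, less where a joint would pass 70% of its speed; a pose out of reach is approached as far as the arm can. A call with a number of a shift or a turn outside -1 to 1 is refused whole. A call with a gripper value outside its range is refused whole. The fingers move at their own pace and stop on an object; the grip force is fixed at half the most. Time passes only in rows, so rows that do not move let the fingers close, or fill a call up. It gives the time, the measured TCP pose, the force, the opening and the grip force at its end, in the units of the state.
- readout.get_obs(): the state, without advancing time (a new reading comes with each control period).
- get_image(name): name is "scene" or "top"; returns a dict with "pixels" (420x560x3 uint8, red, green, blue), "intrinsics" (3x3 intrinsics, pixels), "extrinsics" (4x4, takes a point from world to camera coordinates). Camera axes: x right, y down, z forward; pixel columns grow to the right and rows downward; lengths in mm; the calibration is good to about 2 mm. A picture is of the moment at which its call begins. There is no depth.
- ctrl.close_job(): hands the job in; it is judged then, once.
The state is a dict: "t": time; "qpos": joint angles; "qvel": joint speeds; "joint_torque": joint torques, N m; "ee_pos": TCP position; "orientation": TCP orientation; "ft_force": force on the tool from outside, world axes, zero at the start; "moment": the same for the moment, N m; "width": finger opening in mm; "grasp_force": force on a finger pad.
Only numpy, scipy, OpenCV 4.12 (cv2) and the standard library are available. Lean on these libraries where they do the work, as an engineer would, in place of code of your own. Each camera call takes 0.05 s, during which the arm holds its last target. There are 200 camera calls.

## Task

Raise the three half-open walls of the steel folding tray (front, left and right) until each stands upright, so that with the fixed rear wall they make an open box. Only then grip the black knob of the sprung index pin behind the rear wall, draw it straight up as far as it goes, and finish while still holding it there, clear of its hole, so that a colleague can turn the tray. Leave the other things on the worktop where they are.

Things in the scene. Friction and masses are not known exactly. Their poses are not given: they have to be found in the camera images.
- index_base: Bolted-down grey foot plate 220x194x14 mm with an aluminium disc (188 mm across, top at 24 mm) and a steel folding tray on it (floor 104x104 mm, top at 30 mm). Origin: on the worktop under the tray's middle. +x is the rear, pointing away from the robot within 0.35 rad: there stand the tray's fixed wall and, behind it, the index pin. Front wall at -x, left wall at +y, right wall at -y.
- rear_wall (a point): Middle of the upper edge of the tray's fixed upright rear wall: 54 mm behind the base's origin, 79 mm above the worktop; the wall is 4 mm thick and 98 mm wide. Its back face is 28 mm in front of the knob's axis, so the fingers fit best either side of the knob along the base's y.
- panel_front (a joint): Joint of the front wall (rad): 0 = folded down level, pointing outward; grows as it is raised; 1.571 = upright; stop at 1.60. It starts half open (0.5 to 0.9) and its stiff hinge (0.045 N m) keeps it wherever it is left; about 1 N at its free edge swings it. The wall is a plain steel sheet 96 mm wide, 4 mm thick, 50 mm from hinge to free edge (edge 5.6 mm thick).
- panel_front_edge (a point): Middle of the free edge of the front wall, 50 mm from its hinge; it moves with the wall.
- hinge_front (a point): Middle of the hinge line of the front wall, 30 mm above the worktop, fixed on the base. The wall leans out from here, away from the middle of the tray, until it is raised.
- panel_left (a joint): Joint of the left wall (rad): 0 = folded down level, pointing outward; grows as it is raised; 1.571 = upright; stop at 1.60. It starts half open (0.5 to 0.9) and its stiff hinge (0.045 N m) keeps it wherever it is left; about 1 N at its free edge swings it. The wall is a plain steel sheet 96 mm wide, 4 mm thick, 50 mm from hinge to free edge (edge 5.6 mm thick).
- panel_left_edge (a point): Middle of the free edge of the left wall, 50 mm from its hinge; it moves with the wall.
- hinge_left (a point): Middle of the hinge line of the left wall, 30 mm above the worktop, fixed on the base. The wall leans out from here, away from the middle of the tray, until it is raised.
- panel_right (a joint): Joint of the right wall (rad): 0 = folded down level, pointing outward; grows as it is raised; 1.571 = upright; stop at 1.60. It starts half open (0.5 to 0.9) and its stiff hinge (0.045 N m) keeps it wherever it is left; about 1 N at its free edge swings it. The wall is a plain steel sheet 96 mm wide, 4 mm thick, 50 mm from hinge to free edge (edge 5.6 mm thick).
- panel_right_edge (a point): Middle of the free edge of the right wall, 50 mm from its hinge; it moves with the wall.
- hinge_right (a point): Middle of the hinge line of the right wall, 30 mm above the worktop, fixed on the base. The wall leans out from here, away from the middle of the tray, until it is raised.
- index_pin (a joint): Height of the sprung index pin (m): 0 = home, its nose 7 mm deep in its hole in the disc; 0.016 = drawn up fully against its stop. The spring pulls it down with 4.2 N at 0 and 9.8 N at 0.016 and takes it home if it is let go.
- knob (a point): Point on the axis of the index pin's upright black ribbed knob, 84 mm behind the base's origin, 81 mm above the worktop when home; rises with the pin. The knob is a cylinder 22 mm across (rim 25 mm at its top), from 60 to 98 mm high when home. Under it: a 17 mm round bushing up to 60 mm and a bracket 18 mm wide (along the base's y), 54 mm high.
- beaker: Bystander: small glass beaker, 52 mm across, 66 mm high; origin under its middle.
- petri: Bystander: round flat glass dish, 89 mm across, 16 mm high; origin under its middle.
- dropper: Bystander: small brown dropper bottle with a black cap, 26 mm across, 52 mm high; origin under its middle.
- flask: Bystander: small steel flask with a stopper, 34 mm across, 75 mm high; origin under its middle.

How it is judged (in metres and radians):
On the way, in this order (a step that is already met when the one before it is completed fails the run):
1. the front, left and right walls all stand upright (value of joint each of panel_front, panel_left, panel_right above 1.45 rad), for 0.2 s.
2. the index pin is drawn up to its stop and held by the fingers (all of step 1 and value of joint index_pin above 0.0135 m and contact force between the fingers and index_base above 3 N), for 0.3 s.
At the end, for the whole second after the job is handed in: The three walls stand upright (each joint above 1.45 rad), and the fingers hold the index pin's knob (more than 3 N) with the pin drawn at least 13.5 of its 16 mm, through the last second (all of step 2); the arm keeps its last pose, push and grip.
It fails at once if the index pin is drawn (more than 8 mm) while a wall is still down (below 1.3 rad) (value of joint index_pin above 0.008 m and value of joint any of panel_front, panel_left, panel_right below 1.3 rad).
It fails at once if a bystander (beaker, dish, dropper bottle, flask) is moved more than 30 mm (distance of any of beaker, petri, dropper, flask from where it was at the start of the episode above 0.03 m).
It also fails if it takes over 69 s, if anything falls off the work surface, if the arm or the gripper's body presses on something with over 40 N, if the wrist force passes 120 N, or if a joint passes its speed limit or range.

## Working session

There is one attempt and no reset: what is moved stays moved. The work goes in short steps, Python scripts to look and compute and a tool call to move; the robot and the scene stay as the last step left them, time stands still between calls to the robot, and variables do not carry over. Pictures are saved under pics/ and viewed, at most 10 in all, crops included, and the job is handed in when it is done.

Besides the shell and the picture viewer there is one more tool, called after "Emit:" by a JSON object that holds its "method" and its "body", one argument or row to a line. step_arm: Moves the arm, as the interface text tells. Shift numbers are shares of 0.05 m and turn numbers shares of 4 degrees, none past 1 either way. Its arguments: {"type":"object","properties":{"targets":{"type":"array"}},"required":["targets"]}

```bash
mkdir -p pics; python3 - <<'E'
from workcell import readout, get_image
import cv2, numpy as np
o=readout.get_obs();print(o['t'],o['ee_pos'],o['orientation'],o['width'])
for n in("scene","top"):
    d=get_image(n);np.savez(f'{n}.npz',K=d['intrinsics'],E=d['extrinsics'])
    print(n,np.array(d['intrinsics']).round(1).tolist(),np.array(d['extrinsics']).round(3).tolist())
    im=cv2.cvtColor(np.array(d['pixels']),cv2.COLOR_RGB2BGR);cv2.imwrite(f'pics/{n}_raw.png',im)
    cv2.imwrite(f'pics/{n}0.png',cv2.resize(im,(800,600),interpolation=cv2.INTER_CUBIC))
E
```

```text
0.0 [ 251.20719694 -571.99385397  403.89397249] [-3.07310068e+00 -6.45044657e-01  5.16398123e-04] 87.97301738897318
scene [[425.3, 0.0, 279.1], [0.0, 425.3, 211.3], [0.0, 0.0, 1.0]] [[-0.912, -0.411, -0.01, 497.019], [-0.19, 0.444, -0.876, 226.33], [0.364, -0.796, -0.483, 629.426], [0.0, 0.0, 0.0, 1.0]]
top [[470.9, 0.0, 289.1], [0.0, 470.9, 213.5], [0.0, 0.0, 1.0]] [[-0.022, -0.999, -0.028, -109.984], [-0.988, 0.026, -0.15, 612.249], [0.15, 0.024, -0.988, 1249.047], [0.0, 0.0, 0.0, 1.0]]
```

View pics/scene0.png

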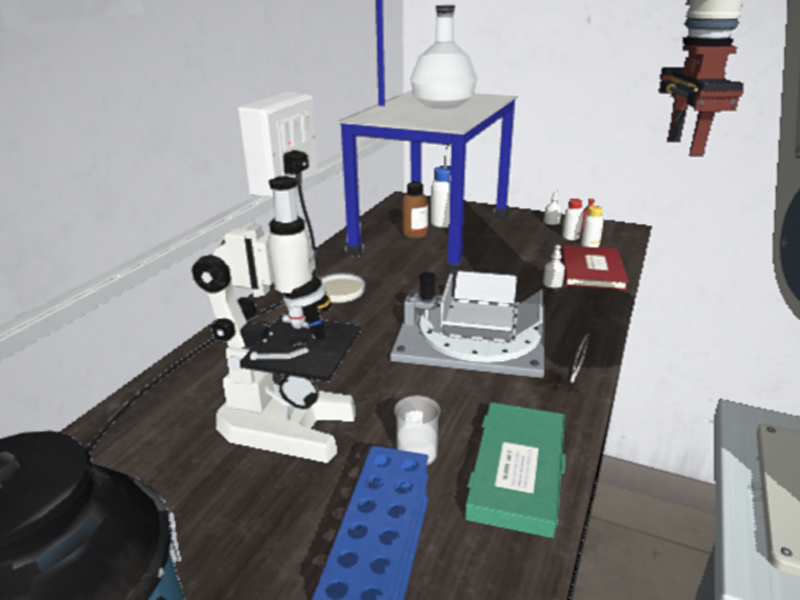

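View pics/top0.png

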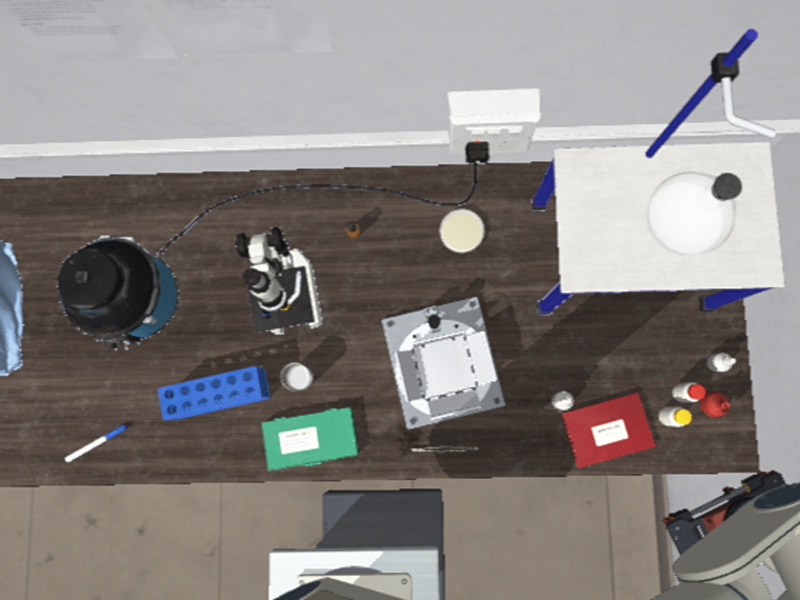

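View crops.

The scene and top views show the tray at about (445,362) in the top picture. The knob is at (434,320), the dish at (462,230), the beaker at (297,376) and the flask at (562,400).

```bash
cat > h.py <<'E'
import numpy as np,cv2
def cam(n):
    d=np.load(f'{n}.npz');return d['K'],d['E']
def ray(n,uv,z):
    K,E=cam(n);R,t=E[:3,:3],E[:3,3];c=-R.T@t
    d=R.T@np.linalg.inv(K)@[uv[0],uv[1],1];return c+d*(z-c[2])/d[2]
def proj(n,P):
    K,E=cam(n);p=K@(E[:3,:3]@P+E[:3,3]);return p[:2]/p[2]
def shot(n,box,name,k):
    from workcell import get_image
    im=cv2.cvtColor(np.array(get_image(n)['pixels']),cv2.COLOR_RGB2BGR)
    x,y,w,h=box;cv2.imwrite(name,cv2.resize(im[y:y+h,x:x+w],None,fx=k,fy=k,interpolation=cv2.INTER_CUBIC))
E
python3 - <<'E'
import cv2,numpy as np
from h import *
a=cv2.imread('pics/top_raw.png')[200:310,255:365];b=cv2.imread('pics/scene_raw.png')[180:270,265:390]
f=lambda i,k:cv2.resize(i,None,fx=k,fy=k,interpolation=cv2.INTER_CUBIC)
a=f(a,5);b=f(b,5)
cv2.imwrite('pics/topc.png',a);cv2.imwrite('pics/scenec.png',b)
s=.7
c=[ray('top',np.array(p)*s,14)[:2] for p in((383,320),(477,298),(506,407),(412,428))]
print(np.round(c,1)); print('ctr',np.mean(c,0))
for n,p,z in(('knob',(434,319),98),('beaker',(297,372),60),('petri',(462,230),10),('flask',(562,398),70),('drop',(353,230),50)):print(n,ray('top',np.array(p)*s,z)[:2].round(1))
E
```

```text
[[ 585.9  -64.3]
 [ 624.8 -250.1]
 [ 411.7 -297.9]
 [ 375.9 -116.8]]
ctr [ 499.55555673 -182.28699363]
knob [ 574.4 -164. ]
beaker [485.4  95.9]
petri [ 764.2 -225.4]
flask [ 425.9 -394.9]
drop [759.8 -10.9]
```

View pics/topc.png

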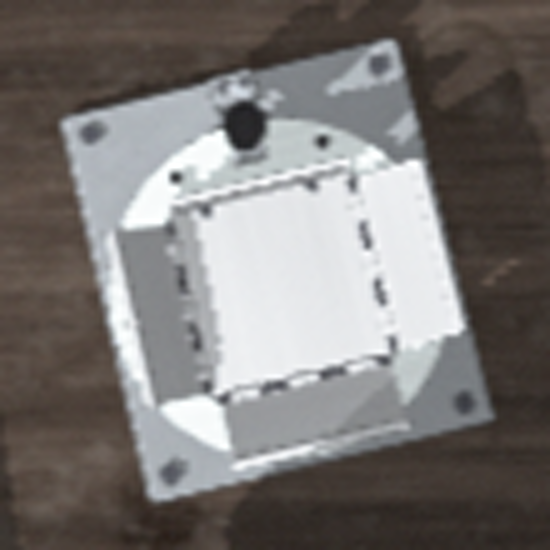

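View pics/scenec.png

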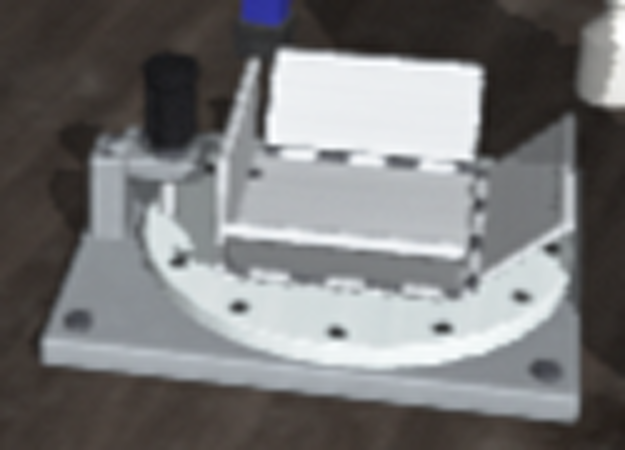

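The top crop shows the knob's top at (245,122), the rear wall's edge from (178,208) to (352,165), and the free edges: left (118,230)-(155,405), right (420,160)-(465,330), front (235,465)-(408,428). Next I fit the base pose and the wall angles to these points.

```bash
python3 - <<'E'
from h import *
from scipy.optimize import least_squares
T=lambda u:(255+u[0]/5,200+u[1]/5); S=lambda u:(265+u[0]/5,180+u[1]/5)
def pts(p):
    x,y,w,f,l,r=p
    def W(a,b,z):return np.array([x+a*np.cos(w)-b*np.sin(w),y+a*np.sin(w)+b*np.cos(w),z])
    e=lambda q:(52+50*np.cos(q),30+50*np.sin(q))
    (fo,fz),(lo,lz),(ro,rz)=e(f),e(l),e(r)
    return [('top',T((245,122)),W(84,0,98)),('scene',S((170,62)),W(84,0,98)),
     ('top',T((178,208)),W(54,49,79)),('top',T((352,165)),W(54,-49,79)),
     ('top',T((235,465)),W(-fo,48,fz)),('top',T((408,428)),W(-fo,-48,fz)),
     ('top',T((118,230)),W(48,lo,lz)),('top',T((155,405)),W(-48,lo,lz)),
     ('top',T((420,160)),W(48,-ro,rz)),('top',T((465,330)),W(-48,-ro,rz)),
     ('scene',S((222,232)),W(48,lo,lz)),('scene',S((465,250)),W(-48,lo,lz)),
     ('scene',S((277,50)),W(48,-ro,rz)),('scene',S((482,65)),W(-48,-ro,rz)),
     ('scene',S((573,115)),W(-fo,-48,fz)),('scene',S((573,225)),W(-fo,48,fz)),('scene',S((255,60)),W(54,-49,79))]
res=lambda p:np.concatenate([proj(n,P)-uv for n,uv,P in pts(p)])
s=least_squares(res,[490,-185,.23,.7,.7,.7],loss='soft_l1')
print(s.x.round(3));print(res(s.x).reshape(-1,2).round(1).tolist())
from scipy.spatial.transform import Rotation as R
print(R.from_rotvec([-3.0731,-.645,.0005]).as_matrix().round(3))
E
```

```text
[ 4.88525e+02 -1.83219e+02  2.10000e-01  7.35000e-01  8.75000e-01
  8.00000e-01]
[[0.5, 0.3], [0.3, -0.2], [-1.5, -0.8], [-0.3, -0.8], [0.2, 0.9], [1.0, -0.2], [-1.6, 0.4], [-0.8, 0.7], [0.1, -0.3], [0.1, 0.7], [0.2, -1.4], [-0.2, -0.2], [0.0, -0.3], [0.2, 0.1], [-0.1, 0.2], [-0.6, -0.2], [-0.1, -0.6]]
[[ 0.916  0.402 -0.001]
 [ 0.402 -0.916  0.001]
 [ 0.    -0.002 -1.   ]]
```

Emit:
{"method": "step_arm", "body": {
  "targets": [
    [[0.47, 0.55, 0, 0, 0, -0.58, 0], [0.47, 0.55, 0, 0, 0, -0.58, 0], [0.47, 0.55, 0, 0, 0, -0.58, 0], [0.47, 0.55, 0, 0, 0, -0.58, 0], [0.47, 0.55, 0, 0, 0, -0.58, 0]]
  ]
}}

```text
t: 0.72
ee_pos: [369.4, -433.7, 404.3]
orientation: [-3.124, -0.329, 0.001]
ft_force: [-0.3, -0.2, 1.1]
width: 41.4
grasp_force: 0.0
```

Emit:
{"method": "step_arm", "body": {
  "targets": [
    [[0.47, 0.55, -0.3, 0, 0, 0, 0], [0.47, 0.55, -0.4, 0, 0, 0, 0], [0.47, 0.55, -0.4, 0, 0, 0, 0], [0.47, 0.55, -0.4, 0, 0, 0, 0], [0.47, 0.55, -0.4, 0, 0, 0, 0]]
  ]
}}

```text
t: 1.35
ee_pos: [486.9, -296.2, 308.8]
orientation: [-3.124, -0.331, 0.001]
ft_force: [0.4, -0.2, 0.3]
width: 0.9
grasp_force: 0.0
```

Emit:
{"method": "step_arm", "body": {
  "targets": [
    [[0, 0, -0.7, 0, 0, 0, 0], [0, 0, -0.7, 0, 0, 0, 0], [0, 0, -0.18, 0, 0, 0, 0], [-0.04, 0.2, 0, 0, 0, 0, 0], [-0.04, 0.2, 0, 0, 0, 0, 0]]
  ]
}}

```text
t: 1.98
ee_pos: [483.1, -277.9, 232.5]
orientation: [3.12, 0.331, 0.006]
ft_force: [0.5, -6.5, 5.3]
width: 0.5
grasp_force: 3.1
```

Emit:
{"method": "step_arm", "body": {
  "targets": [
    [[-0.03, 0.14, 0, 0, 0, 0, 0], [-0.03, 0.14, 0, 0, 0, 0, 0], [-0.02, 0.1, 0, 0, 0, 0, 0], [0, 0, 0, 0, 0, 0, 0], [0, 0, 0, 0, 0, 0, 0]]
  ]
}}

```text
t: 2.6
ee_pos: [478.1, -258.0, 230.4]
orientation: [-3.123, -0.331, 0.001]
ft_force: [0.3, -0.5, 0.2]
width: 0.3
grasp_force: 0.0
```

Emit:
{"method": "step_arm", "body": {
  "targets": [
    [[0, 0.04, 0, 0, 0, 0, 0], [0, 0.04, 0, 0, 0, 0, 0], [0, 0, 0, 0, 0, 0, 0], [0, 0, 0, 0, 0, 0, 0], [0, 0, 0, 0, 0, 0, 0]]
  ]
}}

```text
t: 3.22
ee_pos: [478.3, -254.2, 230.6]
orientation: [-3.124, -0.331, 0.0]
ft_force: [-0.2, -0.0, -0.4]
width: 0.4
grasp_force: 0.0
```

```bash
python3 -c "
from h import *
shot('scene',(265,170,125,100),'pics/s1.png',5)"
```

```text
(no output)
```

View pics/s1.png

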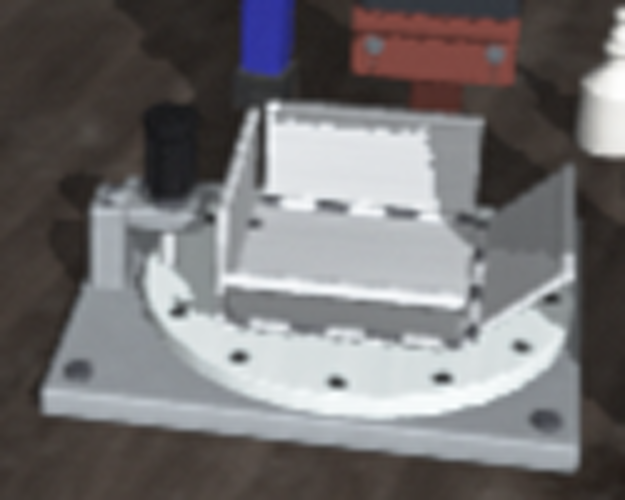

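The right wall is raised, with its edge from (270,105) to (483,120), and the fingers are behind it. I'll push on until the force shows it has reached its stop.

Emit:
{"method": "step_arm", "body": {
  "targets": [
    [[0, 0.03, 0, 0, 0, 0, 0], [0, 0, 0, 0, 0, 0, 0], [0, 0.03, 0, 0, 0, 0, 0], [0, 0, 0, 0, 0, 0, 0], [0, 0, 0, 0, 0, 0, 0]]
  ]
}}

```text
t: 3.9
ee_pos: [478.3, -251.2, 230.6]
orientation: [-3.124, -0.331, 0.0]
ft_force: [-0.3, 0.9, -0.6]
width: 0.3
grasp_force: 0.1
```

```bash
python3 - <<'E'
from h import *
for q in(1.35,1.45,1.55,1.6):
  r=[]
  for a in(48,-48):
    b=-(52+50*np.cos(q));w=.21
    p=proj('scene',np.array([488.5+a*np.cos(w)-b*np.sin(w),-183.2+a*np.sin(w)+b*np.cos(w),30+50*np.sin(q)]))
    r.append(((p-[265,170])*5).round(0))
  print(q,r)
E
```

```text
1.35 [array([272.,  95.]), array([483., 113.])]
1.45 [array([270.,  98.]), array([483., 116.])]
1.55 [array([269., 102.]), array([482., 120.])]
1.6 [array([268., 105.]), array([482., 123.])]
```

Emit:
{"method": "step_arm", "body": {
  "targets": [
    [[0, 0.03, 0, 0, 0, 0, 0], [0, 0, 0, 0, 0, 0, 0], [0, 0.02, 0, 0, 0, 0, 0], [0, 0, 0, 0, 0, 0, 0], [0, 0, 0, 0, 0, 0, 0]]
  ]
}}

```text
t: 4.53
ee_pos: [478.3, -248.7, 230.7]
orientation: [-3.124, -0.331, 0.0]
ft_force: [-0.6, -0.0, 0.9]
width: 0.5
grasp_force: 0.1
```

Emit:
{"method": "step_arm", "body": {
  "targets": [
    [[0, 0.03, 0, 0, 0, 0, 0], [0, 0, 0, 0, 0, 0, 0], [0, 0.03, 0, 0, 0, 0, 0], [0, 0, 0, 0, 0, 0, 0], [0, 0, 0, 0, 0, 0, 0]]
  ]
}}

```text
t: 5.15
ee_pos: [478.3, -247.4, 230.8]
orientation: [3.121, 0.332, 0.001]
ft_force: [-2.8, -14.5, -3.0]
width: 0.6
grasp_force: 6.2
```

Emit:
{"method": "step_arm", "body": {
  "targets": [
    [[0.06, -0.3, 0, 0, 0, 0, 0], [0.06, -0.3, 0.4, 0, 0, 0, 0], [-0.2, 0, 0.7, 0, 0, 0, 0], [-0.6, 0.3, 0.3, 0, 0, 0, 0], [-0.6, 0.4, 0, 0, 0, 0, 0]]
  ]
}}

```text
t: 5.78
ee_pos: [414.2, -241.1, 301.9]
orientation: [3.123, 0.33, 0.004]
ft_force: [-0.1, 0.1, -0.3]
width: 0.1
grasp_force: 0.0
```

Emit:
{"method": "step_arm", "body": {
  "targets": [
    [[-0.76, 0.68, 0, 0, 0, 0, 0], [0, 0, -0.5, 0, 0, 0, 0], [0, 0, -0.6, 0, 0, 0, 0], [0, 0, -0.3, 0, 0, 0, 0], [0, 0, 0, 0, 0, 0, 0]]
  ]
}}

```text
t: 6.4
ee_pos: [376.3, -206.8, 230.0]
orientation: [-3.123, -0.331, 0.003]
ft_force: [0.0, -0.6, -0.8]
width: 0.8
grasp_force: 0.0
```

Emit:
{"method": "step_arm", "body": {
  "targets": [
    [[0.2, 0.042, 0, 0, 0, 0, 0], [0.2, 0.042, 0, 0, 0, 0, 0], [0.2, 0.042, 0, 0, 0, 0, 0], [0.2, 0.042, 0, 0, 0, 0, 0], [0.1, 0.021, 0, 0, 0, 0, 0]]
  ]
}}

```text
t: 7.02
ee_pos: [422.6, -197.3, 231.3]
orientation: [3.123, 0.332, 0.003]
ft_force: [-0.6, -0.6, 0.1]
width: 0.4
grasp_force: 0.6
```

Emit:
{"method": "step_arm", "body": {
  "targets": [
    [[0.03, 0.006, 0, 0, 0, 0, 0], [0, 0, 0, 0, 0, 0, 0], [0.03, 0.006, 0, 0, 0, 0, 0], [0, 0, 0, 0, 0, 0, 0], [0, 0, 0, 0, 0, 0, 0]]
  ]
}}

```text
t: 7.65
ee_pos: [424.2, -196.7, 230.6]
orientation: [-3.124, -0.331, 0.0]
ft_force: [0.6, -0.3, -0.1]
width: 0.7
grasp_force: 0.1
```

Emit:
{"method": "step_arm", "body": {
  "targets": [
    [[0.03, 0.006, 0, 0, 0, 0, 0], [0, 0, 0, 0, 0, 0, 0], [0.03, 0.006, 0, 0, 0, 0, 0], [0, 0, 0, 0, 0, 0, 0], [0, 0, 0, 0, 0, 0, 0]]
  ]
}}

```text
t: 8.28
ee_pos: [427.0, -196.1, 230.6]
orientation: [-3.124, -0.332, 0.002]
ft_force: [-4.6, -3.0, 2.7]
width: 0.5
grasp_force: 2.6
```

Emit:
{"method": "step_arm", "body": {
  "targets": [
    [[0.03, 0.006, 0, 0, 0, 0, 0], [0, 0, 0, 0, 0, 0, 0], [0, 0, 0, 0, 0, 0, 0], [0, 0, 0, 0, 0, 0, 0], [0, 0, 0, 0, 0, 0, 0]]
  ]
}}

```text
t: 8.9
ee_pos: [427.5, -196.0, 230.6]
orientation: [-3.123, -0.332, 0.005]
ft_force: [-10.4, -6.8, 7.7]
width: 0.7
grasp_force: 5.9
```

Emit:
{"method": "step_arm", "body": {
  "targets": [
    [[-0.3, -0.06, 0, 0, 0, 0, 0], [-0.3, -0.06, 0.5, 0, 0, 0, 0], [0, 0, 0.9, 0, 0, 0, 0], [0.28, 0.82, 0, 0, 0, 0, 0], [0.28, 0.82, 0, 0, 0, 0, 0]]
  ]
}}

```text
t: 9.52
ee_pos: [427.1, -119.3, 301.5]
orientation: [3.124, 0.328, 0.005]
ft_force: [0.7, 0.3, -0.2]
width: 0.5
grasp_force: 0.0
```

Emit:
{"method": "step_arm", "body": {
  "targets": [
    [[0.28, 0.82, 0, 0, 0, 0, 0], [0, 0, -0.5, 0, 0, 0, 0], [0, 0, -0.6, 0, 0, 0, 0], [0, 0, -0.3, 0, 0, 0, 0], [0, 0, 0, 0, 0, 0, 0]]
  ]
}}

```text
t: 10.15
ee_pos: [440.4, -78.8, 230.0]
orientation: [-3.123, -0.331, 0.003]
ft_force: [0.2, 0.6, -0.3]
width: 0.5
grasp_force: 0.0
```

Emit:
{"method": "step_arm", "body": {
  "targets": [
    [[0.042, -0.2, 0, 0, 0, 0, 0], [0.042, -0.2, 0, 0, 0, 0, 0], [0.042, -0.2, 0, 0, 0, 0, 0], [0.042, -0.2, 0, 0, 0, 0, 0], [0.021, -0.1, 0, 0, 0, 0, 0]]
  ]
}}

```text
t: 10.78
ee_pos: [450.5, -124.7, 230.8]
orientation: [3.124, 0.33, 0.001]
ft_force: [-0.5, 0.5, 0.5]
width: 0.6
grasp_force: 0.5
```

Emit:
{"method": "step_arm", "body": {
  "targets": [
    [[0.006, -0.03, 0, 0, 0, 0, 0], [0, 0, 0, 0, 0, 0, 0], [0.006, -0.03, 0, 0, 0, 0, 0], [0, 0, 0, 0, 0, 0, 0], [0, 0, 0, 0, 0, 0, 0]]
  ]
}}

```text
t: 11.4
ee_pos: [450.7, -125.6, 230.7]
orientation: [-3.122, -0.33, 0.001]
ft_force: [1.3, 13.6, 5.4]
width: 0.2
grasp_force: 6.7
```

Emit:
{"method": "step_arm", "body": {
  "targets": [
    [[-0.12, 0.6, 0, 0, 0, 0, 0], [0, 0, 0.9, 0, 0, 0, 0.5], [0, 0, 0.9, 0, 0, 0, 1], [0, 0, 0, 0, 0, 0, 1], [0, 0, 0, 0, 0, 0, 1]]
  ]
}}

```text
t: 12.02
ee_pos: [444.6, -96.8, 320.3]
orientation: [3.124, 0.331, -0.0]
ft_force: [-0.9, 0.1, -0.2]
width: 37.2
grasp_force: 0.0
```

```bash
python3 -c "
from h import *
shot('scene',(265,170,125,100),'pics/s2.png',5)
shot('top',(255,200,110,110),'pics/t2.png',5)"
```

```text
(no output)
```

View pics/s2.png

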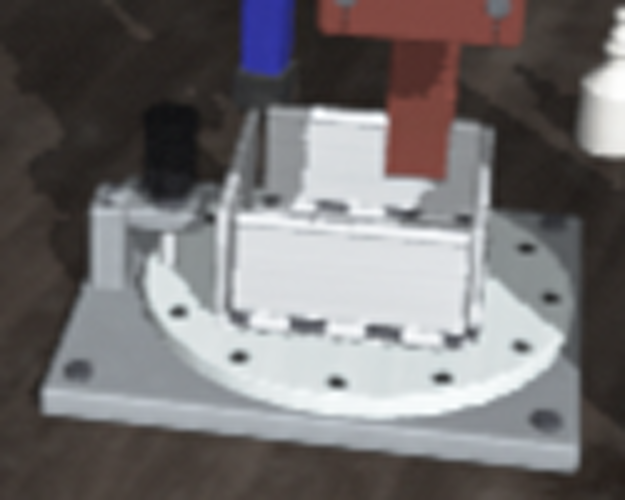

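View pics/t2.png

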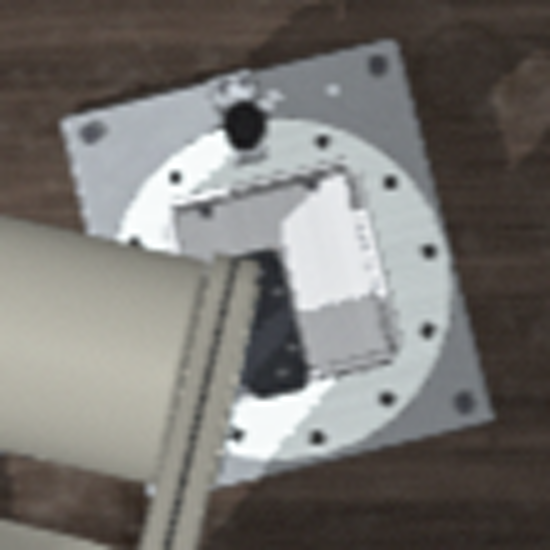

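The pictures show all three walls upright, with the knob's top at (245,122) in the top crop. Next I move above the knob.

Emit:
{"method": "step_arm", "body": {
  "targets": [
    [[0.63, -0.336, 0, 0, 0, 0, 1], [0.63, -0.336, 0, 0, 0, 0, 1], [0.63, -0.336, 0, 0, 0, 0, 1], [0.63, -0.336, 0, 0, 0, 0, 1], [0, 0, 0, 0, 0, 0, 1]]
  ]
}}

```text
t: 12.75
ee_pos: [572.2, -165.0, 319.0]
orientation: [-3.124, -0.33, 0.001]
ft_force: [0.2, 0.4, -0.7]
width: 87.5
grasp_force: 0.0
```

Emit:
{"method": "step_arm", "body": {
  "targets": [
    [[0, 0, -0.4, 0, 0, 0, 1], [0, 0, -0.5, 0, 0, 0, 1], [0, 0, -0.5, 0, 0, 0, 1], [0, 0, -0.2, 0, 0, 0, 1], [0, 0, 0, 0, 0, 0, 1]]
  ]
}}

```text
t: 13.38
ee_pos: [570.2, -163.7, 239.7]
orientation: [-3.123, -0.331, 0.004]
ft_force: [0.0, 0.0, -0.1]
width: 87.7
grasp_force: 0.0
```

```bash
python3 -c "
from h import *
shot('scene',(265,150,125,100),'pics/s3.png',5)"
```

```text
(no output)
```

View pics/s3.png

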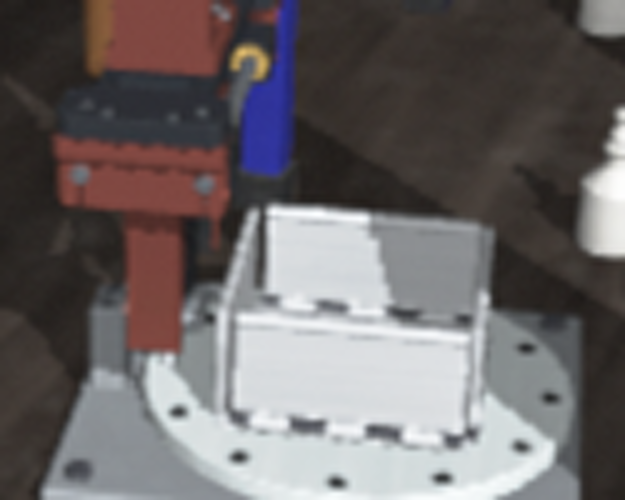

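The picture shows the near finger, with its tip at about (152,350), in front of the knob and clear of the rear wall. I'll close the fingers.

Emit:
{"method": "step_arm", "body": {
  "targets": [
    [[0, 0, 0, 0, 0, 0, 0], [0, 0, 0, 0, 0, 0, 0], [0, 0, 0, 0, 0, 0, 0], [0, 0, 0, 0, 0, 0, 0], [0, 0, 0, 0, 0, 0, 0]]
  ]
}}

```text
t: 14.05
ee_pos: [570.9, -164.0, 240.8]
orientation: [3.124, 0.331, 0.0]
ft_force: [-0.3, 0.7, -0.8]
width: 41.2
grasp_force: 0.0
```

Emit:
{"method": "step_arm", "body": {
  "targets": [
    [[0, 0, 0, 0, 0, 0, 0], [0, 0, 0, 0, 0, 0, 0], [0, 0, 0, 0, 0, 0, 0], [0, 0, 0, 0, 0, 0, 0], [0, 0, 0, 0, 0, 0, 0]]
  ]
}}

```text
t: 14.68
ee_pos: [570.8, -163.7, 240.7]
orientation: [-3.124, -0.331, 0.0]
ft_force: [-0.3, 4.3, 1.5]
width: 21.4
grasp_force: 30.0
```

Emit:
{"method": "step_arm", "body": {
  "targets": [
    [[0, 0, 0.06, 0, 0, 0, 0], [0, 0, 0.06, 0, 0, 0, 0], [0, 0, 0.06, 0, 0, 0, 0], [0, 0, 0.06, 0, 0, 0, 0], [0, 0, 0, 0, 0, 0, 0]]
  ]
}}

```text
t: 15.3
ee_pos: [570.8, -163.8, 252.4]
orientation: [-3.124, -0.331, 0.0]
ft_force: [2.4, 5.2, -8.4]
width: 21.3
grasp_force: 30.0
```

Emit:
{"method": "step_arm", "body": {
  "targets": [
    [[0, 0, 0.04, 0, 0, 0, 0], [0, 0, 0.02, 0, 0, 0, 0], [0, 0, 0, 0, 0, 0, 0], [0, 0, 0, 0, 0, 0, 0], [0, 0, 0, 0, 0, 0, 0]]
  ]
}}

```text
t: 15.92
ee_pos: [570.8, -163.8, 255.1]
orientation: [-3.124, -0.331, 0.001]
ft_force: [3.5, 4.9, -9.2]
width: 21.6
grasp_force: 30.0
```

Emit:
{"method": "step_arm", "body": {
  "targets": [
    [[0, 0, 0.02, 0, 0, 0, 0], [0, 0, 0, 0, 0, 0, 0], [0, 0, 0.02, 0, 0, 0, 0], [0, 0, 0, 0, 0, 0, 0], [0, 0, 0, 0, 0, 0, 0]]
  ]
}}

```text
t: 16.55
ee_pos: [570.7, -163.7, 256.7]
orientation: [-3.124, -0.331, 0.001]
ft_force: [4.6, 4.3, -12.1]
width: 21.4
grasp_force: 30.0
```

Emit:
{"method": "step_arm", "body": {
  "targets": [
    [[0, 0, 0, 0, 0, 0, 0], [0, 0, 0, 0, 0, 0, 0], [0, 0, 0, 0, 0, 0, 0], [0, 0, 0, 0, 0, 0, 0], [0, 0, 0, 0, 0, 0, 0]]
  ]
}}

```text
t: 17.18
ee_pos: [570.8, -163.8, 256.7]
orientation: [-3.124, -0.331, 0.001]
ft_force: [4.8, 5.2, -13.8]
width: 21.5
grasp_force: 30.0
```

```bash
python3 -c "
from h import *
shot('scene',(265,150,125,100),'pics/s4.png',5)"
```

```text
(no output)
```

View pics/s4.png

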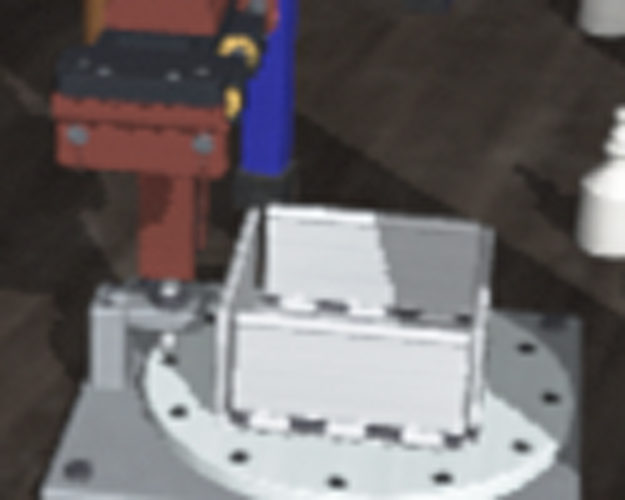

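The walls stand upright and the knob is held up, with the fingertips at about (165,278), clear above the bushing.

```bash
python3 -c "
from workcell import ctrl
print(ctrl.close_job())"
```

```text
the job is handed in; nothing more can be done
None
```

The job is handed in: all three walls stand upright against their stops, and the fingers hold the knob at 30 N with the pin drawn up about 16 mm, its full travel; no verdict came back.

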